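# Key in and hold the guide rod of a lamp test fixture

### The job

Start the lamp test: on the white key box press the yellow, the green and the blue key, in that order and one at a time, each fully down and let up again. Then take the blue-handled guide rod from its black holder, thread it upright down through the upper and then the lower bushing of the fixture, and push it on until its collar is at, or within a few millimetres of, the upper bushing, so that its tip keeps the red spring contact underneath pressed well down. This is a hold-to-run fixture: finish while still gripping the rod and holding it there, and leave the other things on the bench (lamps, meter, screwdriver, terminal block) where they are.

Things in the scene. Friction and masses are not known exactly. Their poses are not given: they have to be found in the camera images.
- keybox: white fixed key box, 190 x 75 x 40 mm high, long side along its x; origin under its centre. On top, in a row along its length 55 mm apart, stand three round keys whose colour order varies
- key_yellow (a joint): travel of the yellow key: 0 m up, 0.006 m fully down; it springs back; fully down takes 4 N; pressed counts from 0.004 m, up is below 0.002 m
- key_yellow_top (a point): centre of the top face of the yellow key, 26 mm across, about 62 mm above the table when up, in a black ring 42 mm across whose top is 10 mm below the key's top; presses straight down
- key_green (a joint): travel of the green key: 0 m up, 0.006 m fully down; it springs back; fully down takes 4 N; pressed counts from 0.004 m, up is below 0.002 m
- key_green_top (a point): centre of the top face of the green key, 26 mm across, about 62 mm above the table when up, in a black ring 42 mm across whose top is 10 mm below the key's top; presses straight down
- key_blue (a joint): travel of the blue key: 0 m up, 0.006 m fully down; it springs back; fully down takes 4 N; pressed counts from 0.004 m, up is below 0.002 m
- key_blue_top (a point): centre of the top face of the blue key, 26 mm across, about 62 mm above the table when up, in a black ring 42 mm across whose top is 10 mm below the key's top; presses straight down
- holder: black fixed holder block, 62 x 62 x 55 mm high, origin under its centre; a vertical 12.5 mm hole, 45 mm deep, in the middle of its top, in which the rod stands loosely
- rod: guide rod standing upright, about 0.11 kg, z along it from the tip up, origin at the tip: steel shaft 10 mm across and 83 mm long, with its first 9 mm tapering to 4 mm at the tip; then a steel collar 30 mm across and 5 mm thick; then a round blue handle 24 mm across and 50 mm long (from 88 to 138 mm above the tip)
- rod_tip (a point): centre of the rod's lower end
- rod_grip (a point): point on the rod's axis inside the blue handle, 116 mm above the tip: the place to grip
- fixture: fixed test fixture, base plate 100 x 130 x 12 mm, and a post on its -y side, top at 106 mm, carrying two level aluminium arms (44 mm wide in x, reaching 24 mm past the axis in +y); each arm is 12 mm thick and has a bushing (12.5 mm hole with a brass flange) straight through. The two bushings stand one above the other on one vertical axis, which is the fixture's own z axis (origin on it, at table height). The rod's collar does not pass
- upper_bush (a point): centre of the upper bushing's mouth, 106 mm above the table (the arm's underside is at 94 mm)
- lower_bush (a point): centre of the lower bushing's mouth, 58 mm above the table (the arm's underside is at 46 mm)
- contact_top (a point): centre of the top of the red spring contact, 16 mm across, on the bushings' axis, 34 mm above the table when up
- contact (a joint): travel of the red spring contact: 0 m up, 0.012 m at its stop; it grows as it is pressed down. It needs 1.7 N to start and 4.8 N at 0.011 m, where the rod's collar meets the upper bushing (tip then 23 mm above the table); pressed counts from 0.006 m. It lifts a rod that is let go
- lamp_a: loose lamp module: black finned heat sink with a bright domed reflector, 54 mm across, 27 mm high; bystander, origin under its centre
- lamp_b: second lamp module, same as lamp_a; bystander
- lamp_c: third lamp module, same as lamp_a; bystander
- meter: orange hand-held meter lying on its back, 140 x 75 x 32 mm (dial to 39 mm), long side along its x; bystander, origin under its centre
- driver: screwdriver with a red handle, lying flat, long side along its x; bystander
- terminal: small white terminal block, 50 x 22 x 18 mm; bystander, origin under its centre
Not all that is in view belongs to the job. Of the things like the rod, leave any that is brown; of the rest the larger one is meant. There is more than one size of the fixture; the one meant has the size given above.

How it is judged:
By the outcome, as a careful person would: the job done as asked, in the order asked, and still so for the second after the job is handed in, while the arm keeps its last pose, push and grip.
It also fails if it takes over 64 s, if anything falls off the work surface, if the arm or the gripper's body presses on something with over 40 N, if the wrist force passes 120 N, or if a joint passes its speed limit or range.

### The arm

A 6-joint arm with a two-finger parallel gripper is mounted at the origin on the work surface. World frame = base frame: x ahead of the robot, y to its left, z up, the work surface at z = 0. Lengths are in m, angles in rad, forces in N, time in s.
With the tool pointing down it reaches from about 0.275 to 0.825 m from the base axis. Payload 4.9 kg.
Tool frame: the origin (TCP) lies midway between the tips of the shut fingers; the grasp point (between the pads) lies 19 mm behind it (bot.grip_depth is the distance from the TCP to the grasp point, in m); y points along the fingers, x is the direction in which the jaws open and shut, and the axes are right-handed (so a half turn about y gives the same grasp; the last joint's range is limited). The gripper opens to 85 mm and grips with 20 to 120 N. Pads are 22 mm wide; open, the fingers measure 114 mm over their backs; the gripper's body (76 mm by 85 mm) begins 54 mm behind the grasp point. The pads swing forward as they close: fully open they stand 13 mm farther back than shut.
Start: joints at [-1.466, 0.326, -0.193, 1.052, 0, 1.437], TCP at [0.13, -0.534, 0.231] pointing down, gripper open.
Joint ranges: [-2.65, 2.65], [-0.97, 1.79], [-1.3, 1.35], [-1.93, 2.1], [-1.47, 1.37], [-3.14, 3.14]. Speed limits (rad/s): [2.57, 2.57, 3.14, 3.14, 3.14, 3.14].

### API

Orientations are given as a unit quaternion [w, x, y, z].
In Python, from cell import bot gives the robot as it stands. Calls block until the motion is done:
- bot.move_pose(position, orientation): joint-space move of the TCP to a pose.
- bot.move_linear(position, speed=0.15, rotation=None, until_force=None): straight line of the TCP; rotation=None keeps the orientation; speed is the mean speed in m/s. With until_force (N) it stops when the force on the tool has changed by that much, and returns True; else False.
- bot.goto_joints(angles): joint-space move.
- bot.set_gripper(opening, grasp_force=None): opening from 0.0 (shut) to 1.0 (fully open); grasp_force is the grip in N (None keeps the last); returns when the fingers have stopped.
- bot.wait(seconds).
- bot.solve_ik(position, orientation): joint angles nearest the present ones, or None.
- bot.camera(name): name is "side" or "top" or "wrist"; returns the picture (480x640x3 uint8, red, green, blue); there is no depth.
- bot.calibration(name): a dict with "mtx" (3x3 intrinsics, pixels), "k1" (the pictures are not rectified: a ray, as slopes to the right and down, at radius r is drawn at 1 + k1 r^2 times it, then the intrinsics apply), "extrinsics" (4x4, takes a point from world to camera coordinates); the wrist camera has in their place "hand_eye" (4x4, takes a point from camera to tool coordinates, whose origin is the TCP and whose axes are the tool frame's). Camera axes: x right, y down, z forward; pixel columns grow to the right and rows downward; lengths in m; the calibration is good to about 2 mm. A picture is of the moment at which its call begins: read the wrist's pose just before it. calibration takes no time and is no camera call.
A pose or a line that the arm cannot do raises bot.PlanningError and nothing moves.
- bot.close_job(): hands the job in, once; it reports no verdict.
Trained networks look in the newest picture that a camera, given by its name, has taken for a name from the list of things; names that differ only in an ending like _2 or _b are one class to them, and where a whole thing is asked for, a point or a joint stands for the part that bears it (a point fixed in the world has none). Each returns a list of dicts, best first, with "confidence" (0 to 1); they miss things now and then, are a little off and sometimes report something else, mostly with a low value. They report only what shows in the picture. A call takes as long as a camera call. They do not tell look-alikes from the thing itself.
- bot.search_frame(camera, thing): "bbox" ([left, top, width, height] in pixels, round what is visible of it).
Readings, each from a call of its own:
- bot.read_clock(): time.
- bot.read_joint_positions(): joint angles.
- bot.read_joint_vel(): joint speeds.
- bot.read_joint_efforts(): joint torques, N m.
- bot.read_position(): TCP position.
- bot.read_tool_rot(): TCP orientation.
- bot.read_ft_force(): force on the tool from outside, world axes, zero at the start.
- bot.read_moment(): the same for the moment, N m.
- bot.read_gripper_width(): opening from 0.0 (shut) to 1.0 (fully open).
Only numpy, scipy, OpenCV 4.12 (cv2) and the standard library are available. Lean on these libraries where they do the work, as an engineer would, in place of code of your own. Each camera call takes 0.05 s, during which the arm holds its last target.

## Working session

There is one attempt and no reset: what is moved stays moved. The work goes in short steps, each a Python script; the robot and the scene stay as the last script left them, time stands still between calls to the robot, and variables do not carry over. Pictures are saved under pics/ and viewed, and the job is handed in when it is done.

```bash
ls; mkdir -p pics; python3 - <<'E'
from cell import bot
import cv2
for n in ("top","side","wrist"):
    im=bot.camera(n); cv2.imwrite(f"pics/{n}0.png",im[:,:,::-1])
    c=bot.calibration(n); print(n,{k:(v if not hasattr(v,'round') else v.round(4).tolist()) for k,v in c.items()})
    for t in ("keybox","key_yellow","key_green","key_blue","holder","rod","fixture","upper_bush","contact"):
        print(t,[(d['bbox'],round(d['confidence'],2)) for d in bot.search_frame(n,t)])
print(bot.read_clock(),bot.read_position(),bot.read_tool_rot())
E
```

```text
pics
top {'mtx': [[525.1376, 0.0, 316.4861], [0.0, 525.1376, 241.5218], [0.0, 0.0, 1.0]], 'k1': -0.032693948922140385, 'extrinsics': [[-0.0015, -0.9999, 0.0145, -0.035], [-0.9961, 0.0002, -0.088, 0.534], [0.088, -0.0146, -0.996, 1.0371], [0.0, 0.0, 0.0, 1.0]]}
keybox [([448.6, 240.6, 25.5, 15.3], 0.62), ([258.7, 194.0, 76.3, 58.8], 0.48)]
key_yellow [([137.0, 271.2, 10.2, 14.2], 0.64)]
key_green [([135.4, 244.9, 16.7, 9.6], 0.49), ([261.7, 129.5, 24.5, 23.3], 0.28), ([451.1, 243.0, 20.4, 14.7], 0.21)]
key_blue [([123.5, 200.8, 48.2, 96.2], 0.33), ([138.4, 272.0, 16.1, 13.5], 0.17)]
holder [([430.6, 233.7, 41.2, 34.3], 0.95)]
rod [([258.7, 127.4, 27.1, 27.6], 0.74), ([442.7, 290.9, 19.0, 29.3], 0.69), ([481.9, 230.4, 32.3, 13.8], 0.59), ([455.3, 237.7, 16.5, 21.4], 0.5), ([349.1, 267.5, 19.5, 99.1], 0.24)]
fixture [([261.2, 197.5, 74.9, 58.6], 0.85), ([155.2, 334.4, 94.9, 74.3], 0.6)]
upper_bush [([259.5, 192.2, 72.1, 66.1], 0.86), ([155.9, 332.1, 94.9, 74.7], 0.84)]
contact []
side {'mtx': [[479.2662, 0.0, 311.6299], [0.0, 479.2662, 235.0588], [0.0, 0.0, 1.0]], 'k1': -0.1319770005453
[... 563 characters left out ...]
]
fixture [([232.9, 221.4, 74.8, 90.5], 0.91), ([258.5, 343.0, 142.2, 134.2], 0.64)]
upper_bush [([233.6, 221.0, 74.3, 91.3], 0.86), ([255.4, 342.6, 147.6, 137.4], 0.68)]
contact [([174.0, 393.0, 17.5, 16.5], 0.51), ([149.8, 375.2, 18.4, 13.0], 0.34)]
wrist {'mtx': [[429.8304, 0.0, 314.3906], [0.0, 429.8304, 237.7012], [0.0, 0.0, 1.0]], 'k1': 0.007232958278315982, 'hand_eye': [[1.0, 0.0014, -0.0005, 0.0006], [0.0009, -0.3008, 0.9537, -0.1424], [0.0012, -0.9537, -0.3008, 0.0768], [0.0, 0.0, 0.0, 1.0]]}
keybox []
key_yellow []
key_green []
key_blue []
holder []
rod []
fixture []
upper_bush []
contact []
1.5 [ 0.13009835 -0.53442228  0.23128536] [ 0.55599614 -0.55599064  0.43687689 -0.43689963]
```

View pics/top0.png

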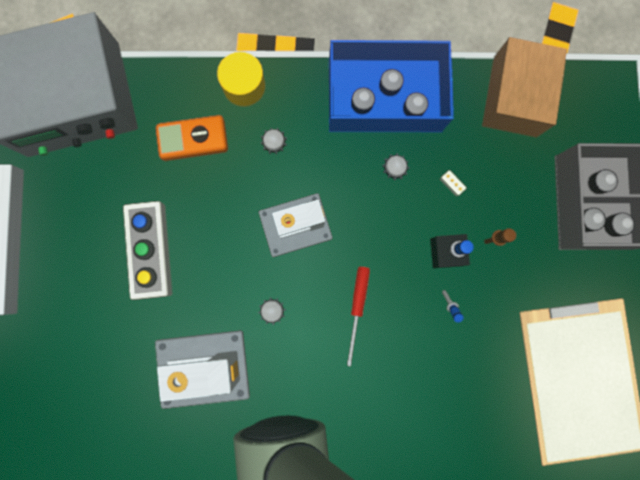

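View pics/side0.png

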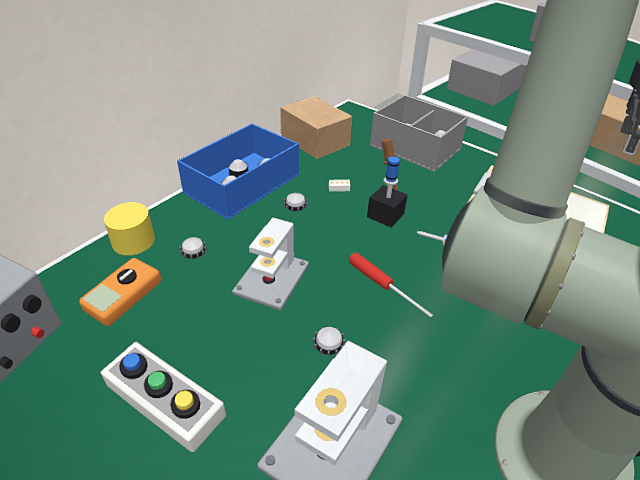

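View pics/wrist0.png

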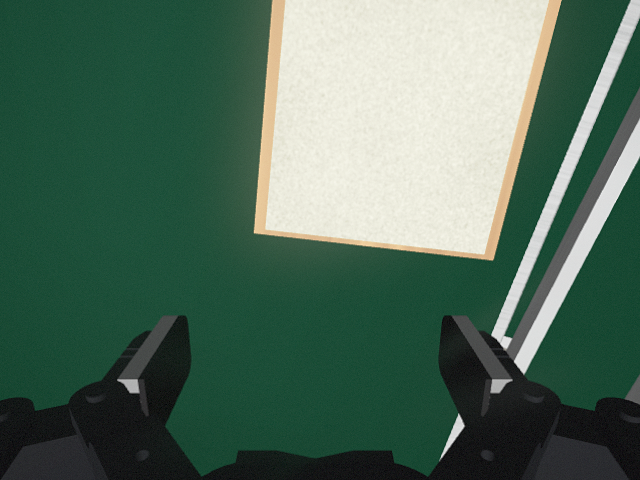

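The key box is at left (145,250), with blue, green and yellow running from back to front. The rod stands in the holder at (450,250), with the small blue decoy at (453,305) and a brown one at (500,237). The fixture is the middle one at (295,225), about 65x50 px, which matches 130x100 mm; the one at (200,370) is larger. Next I'll measure these.

```bash
cat > h.py <<'E'
from cell import bot
import numpy as np, cv2
from scipy.spatial.transform import Rotation as R
def cal(n): 
    c=bot.calibration(n); return np.array(c["mtx"]),c["k1"],c
def w2c(n,pose=None):
    K,k,c=cal(n)
    if n!="wrist": return np.array(c["extrinsics"])
    T=np.eye(4);p,q=pose;T[:3,:3]=R.from_quat(q,scalar_first=True).as_matrix();T[:3,3]=p
    return np.linalg.inv(T@np.array(c["hand_eye"]))
def pose(): return np.array(bot.read_position()),np.array(bot.read_tool_rot())
def ray(n,uv,pose=None):
    K,k,_=cal(n)
    u=cv2.undistortPoints(np.array([[uv]],float),K,np.array([k,0,0,0,0.]))[0,0]
    E=w2c(n,pose);Rm=E[:3,:3];return -Rm.T@E[:3,3],Rm.T@np.array([u[0],u[1],1])
def onz(n,uv,z,pose=None):
    o,d=ray(n,uv,pose);return o+d*(z-o[2])/d[2]
def proj(n,P,pose=None):
    K,k,_=cal(n);E=w2c(n,pose)
    return cv2.projectPoints(np.atleast_2d(np.array(P,float)),cv2.Rodrigues(E[:3,:3])[0],E[:3,3],K,np.array([k,0,0,0,0.]))[0][:,0]
def tri(rs):
    A=np.zeros((3,3));b=np.zeros(3)
    for o,d in rs:
        d=d/np.linalg.norm(d);M=np.eye(3)-np.outer(d,d);A+=M;b+=M@o
    return np.linalg.solve(A,b)
def ori(th): # jaw axis at th in world xy, pointing down
    x=np.array([np.cos(th),np.sin(th),0]);y=np.array([0,0,-1.]);z=np.cross(x,y)
    return R.from_matrix(np.c_[x,y,z]).as_quat(scalar_first=True)
def blobs(im,lo,hi,amin=15,roi=None):
    hsv=cv2.cvtColor(im,cv2.COLOR_RGB2HSV);m=cv2.inRange(hsv,np.array(lo),np.array(hi))
    if roi: z=np.zeros_like(m);l,t,w,h=roi;z[t:t+h,l:l+w]=m[t:t+h,l:l+w];m=z
    n,_,s,c=cv2.connectedComponentsWithStats(m)
    return sorted([(int(s[i,4]),c[i].round(1).tolist(),s[i,:4].tolist()) for i in range(1,n) if s[i,4]>=amin],reverse=True)
def save(n,im): cv2.imwrite(f"pics/{n}.png",cv2.cvtColor(im,cv2.COLOR_RGB2BGR))
E
python3 - <<'E'
from h import *
t=cv2.imread("pics/top0.png")[:,:,::-1].copy();s=cv2.imread("pics/side0.png")[:,:,::-1].copy()
Y=((20,140,120),(33,255,255));G=((50,120,80),(75,255,255));B=((100,140,80),(122,255,255))
for nm,c,rt,rs in (("yellow",Y,(120,195,60,110),(90,330,150,130)),("green",((45,100,110),(80,255,255)),(120,195,60,110),(90,330,150,130)),("blue",B,(120,195,60,110),(90,330,150,130)),
  ("rod",B,(435,230,50,40),(370,145,50,60)),("brass",((12,80,90),(30,255,255)),(255,190,80,70),(230,210,80,100))):
    bt=blobs(t,*c,roi=rt);bs=blobs(s,*c,roi=rs);print(nm,bt[:3],bs[:3])
    if bt and bs:
        z={"rod":.138,"brass":.107}.get(nm,.06)
        print("  tri",tri([ray("top",bt[0][1]),ray("side",bs[0][1])]).round(4),"top",onz("top",bt[0][1],z).round(4),"side",onz("side",bs[0][1],z).round(4))
def crop(im,l,tp,w,h,k): return cv2.resize(im[tp:tp+h,l:l+w],None,fx=k,fy=k,interpolation=cv2.INTER_CUBIC)
a=crop(t,415,200,120,130,3);b=crop(t,250,180,100,90,4)
c=crop(s,350,120,110,120,3);d=crop(s,220,210,100,110,3)
W=np.zeros((760,760,3),np.uint8)
W[:390,:360]=a;W[:360,360:760]=b;W[400:760,:330]=c;W[400:730,360:660]=d
save("crops",cv2.resize(W,(590,590)))
E
```

```text
yellow [(155, [143.5, 276.8], [137, 270, 14, 14])] [(216, [183.4, 399.4], [175, 390, 18, 20])]
  tri [0.4628 0.3014 0.059 ] top [0.4622 0.3004 0.06  ] side [0.463  0.3022 0.06  ]
green [(210, [172.0, 296.1], [156, 279, 24, 26]), (139, [141.1, 248.8], [135, 243, 13, 13]), (30, [176.0, 258.8], [171, 253, 9, 12])] [(12378, [165.2, 394.4], [90, 330, 150, 130]), (247, [156.2, 380.0], [148, 371, 17, 18])]
  tri [0.453  0.2815 0.0627] top [0.425  0.2443 0.06  ] side [0.4884 0.3144 0.06  ]
blue [(150, [139.3, 220.9], [133, 214, 14, 14])] [(243, [131.4, 361.7], [123, 353, 18, 18])]
  tri [0.572  0.3129 0.0576] top [0.5713 0.3116 0.06  ] side [0.5708 0.3139 0.06  ]
rod [(160, [466.0, 246.6], [459, 240, 15, 14]), (16, [457.4, 249.7], [456, 246, 5, 8])] [(132, [391.7, 171.1], [386, 165, 13, 13]), (81, [393.4, 160.3], [388, 157, 12, 8]), (19, [390.3, 179.5], [386, 178, 10, 4])]
  tri [ 0.5178 -0.3113  0.1138] top [ 0.5146 -0.3048  0.138 ] side [ 0.5009 -0.2758  0.138 ]
brass [(138, [287.4, 220.1], [281, 214, 14, 13])] [(82, [266.5, 241.2], [259, 237, 15, 9]), (75, [267.3, 261.5], [261, 257, 14, 10])]
  tri [0.567  0.0203 0.1077] top [0.5667 0.02   0.107 ] side [0.5681 0.02   0.107 ]
```

View pics/crops.png

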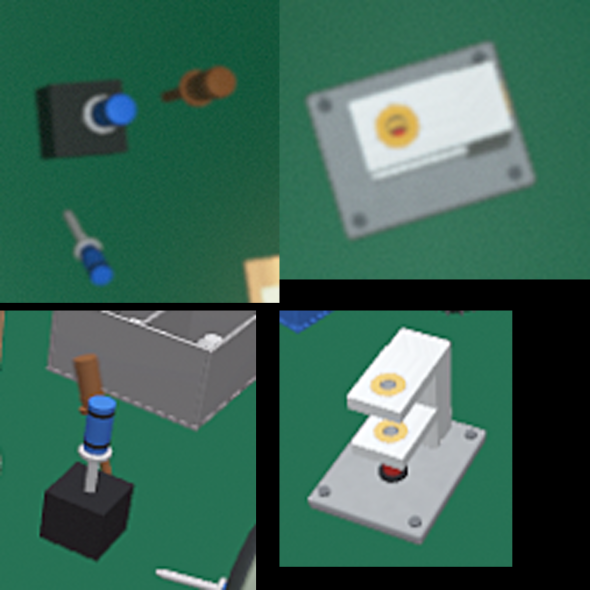

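```bash
python3 - <<'E'
from h import *
print("rodtop",tri([ray("top",(466.5,247.2)),ray("side",(393.4,159.5))]).round(4), onz("top",(466.5,247.2),.148).round(4),onz("side",(393.4,159.5),.148).round(4))
q0=np.array(bot.read_joint_positions())
x=R.from_quat(bot.read_tool_rot(),scalar_first=True).as_matrix();print(x.round(2))
for P in ((.4626,.3012,.1),(.567,.02,.13),(.515,-.305,.15)):
  for th in np.arange(-np.pi,np.pi,np.pi/6):
    q=bot.solve_ik(list(P),list(ori(th)))
    if q is not None: print(P,round(th,2),np.round(q,2))
E
```

```text
rodtop [ 0.5135 -0.3021  0.1483] [ 0.5127 -0.3027  0.148 ] [ 0.5145 -0.3018  0.148 ]
[[ 0.24  0.    0.97]
 [-0.97 -0.    0.24]
 [ 0.   -1.    0.  ]]
(0.4626, 0.3012, 0.1) -3.14 [ 0.44  0.45 -0.37  0.75  0.   -1.13]
(0.4626, 0.3012, 0.1) -2.62 [ 0.44  0.45 -0.37  0.75  0.   -1.65]
(0.4626, 0.3012, 0.1) -2.09 [ 0.44  0.45 -0.37  0.75  0.   -2.17]
(0.4626, 0.3012, 0.1) -1.57 [ 0.44  0.45 -0.37  0.75  0.   -2.7 ]
(0.4626, 0.3012, 0.1) -1.05 [ 0.44  0.45 -0.37  0.75  0.    3.06]
(0.4626, 0.3012, 0.1) -0.52 [ 0.44  0.45 -0.37  0.75  0.    2.54]
(0.4626, 0.3012, 0.1) -0.0 [ 0.44  0.45 -0.37  0.75  0.    2.01]
(0.4626, 0.3012, 0.1) 0.52 [ 0.44  0.45 -0.37  0.75  0.    1.49]
(0.4626, 0.3012, 0.1) 1.05 [ 0.44  0.45 -0.37  0.75  0.    0.97]
(0.4626, 0.3012, 0.1) 1.57 [ 0.44  0.45 -0.37  0.75  0.    0.44]
(0.4626, 0.3012, 0.1) 2.09 [ 0.44  0.45 -0.37  0.75  0.   -0.08]
(0.4626, 0.3012, 0.1) 2.62 [ 0.44  0.45 -0.37  0.75  0.   -0.6 ]
(0.567, 0.02, 0.13) -3.14 [-0.09  0.44 -0.29  0.84  0.   -1.67]
(0.567, 0.02, 0.13) -2.62 [-0.09  0.44 -0.29  0.84  0.   -2.19]
(0.567, 0.02, 0.13) -2.09 [-0.09  0.4
[... 682 characters left out ...]
5) -2.62 [-0.66  0.48 -0.18  0.91  0.   -2.75]
(0.515, -0.305, 0.15) -2.09 [-0.66  0.48 -0.18  0.91  0.    3.01]
(0.515, -0.305, 0.15) -1.57 [-0.66  0.48 -0.18  0.91  0.    2.48]
(0.515, -0.305, 0.15) -1.05 [-0.66  0.48 -0.18  0.91  0.    1.96]
(0.515, -0.305, 0.15) -0.52 [-0.66  0.48 -0.18  0.91  0.    1.44]
(0.515, -0.305, 0.15) -0.0 [-0.66  0.48 -0.18  0.91  0.    0.91]
(0.515, -0.305, 0.15) 0.52 [-0.66  0.48 -0.18  0.91  0.    0.39]
(0.515, -0.305, 0.15) 1.05 [-0.66  0.48 -0.18  0.91  0.   -0.13]
(0.515, -0.305, 0.15) 1.57 [-0.66  0.48 -0.18  0.91  0.   -0.66]
(0.515, -0.305, 0.15) 2.09 [-0.66  0.48 -0.18  0.91  0.   -1.18]
(0.515, -0.305, 0.15) 2.62 [-0.66  0.48 -0.18  0.91  0.   -1.71]
```

```bash
python3 - <<'E'
from h import *
bot.set_gripper(0.0)
q=list(ori(.52))
Y=np.array([.4626,.3012]);B=np.array([.5713,.3128]);G=(Y+B)/2
bot.move_pose([*Y,.085],q); print(bot.read_clock(),bot.read_position(),bot.read_ft_force())
r=bot.move_linear([*Y,.050],speed=.04,until_force=8); print(r,bot.read_position(),bot.read_ft_force(),bot.read_clock())
im=bot.camera("side");save("press_y",im[320:480,60:300].repeat(3,0).repeat(3,1))
bot.move_linear([*Y,.085],speed=.12);print(bot.read_position(),bot.read_clock())
im=bot.camera("wrist");save("wr_y",im)
E
```

```text
5.45 [0.46316452 0.30064684 0.08513461] [-0.3666035   0.57653547  0.14338929]
True [0.46254327 0.30112625 0.05653386] [-1.27973704 -0.04417432  5.49988546] 6.1417
[0.46278223 0.30130411 0.08487782] 6.5833
```

View pics/press_y.png

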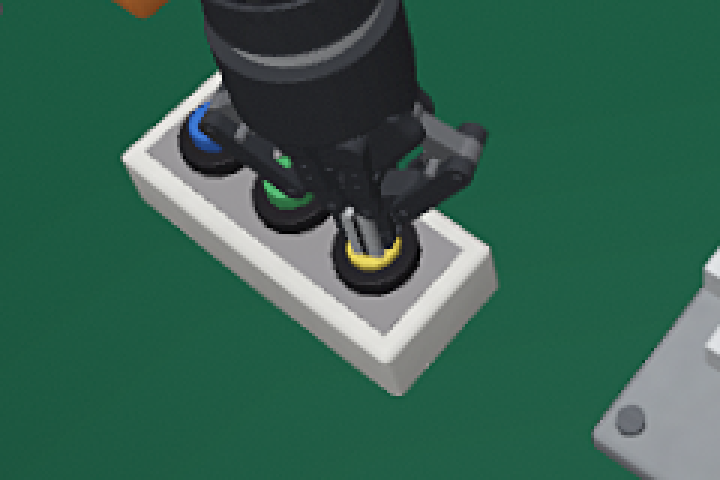

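View pics/wr_y.png

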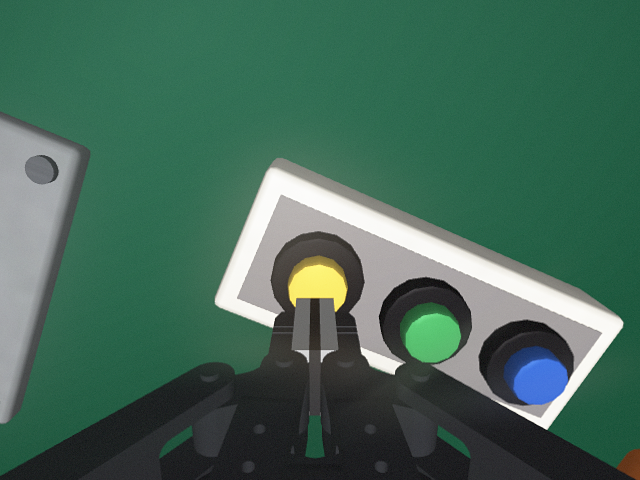

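Yellow went down with 5.5 N still on it after the stop, which is above the 4 N needed, and it has sprung back: the wrist view shows it up at (317,285). Green and blue are next.

```bash
python3 - <<'E'
from h import *
Y=np.array([.4626,.3012]);B=np.array([.5713,.3128]);G=(Y+B)/2
for n,P in (("g",G),("b",B)):
    bot.move_linear([*P,.080],speed=.12)
    r=bot.move_linear([*P,.048],speed=.04,until_force=10); print(r,bot.read_position(),bot.read_ft_force(),bot.read_clock())
    im=bot.camera("side");save("press_"+n,im[320:480,60:300].repeat(2,0).repeat(2,1))
    bot.move_linear([*P,.085],speed=.12)
bot.wait(.1)
save("wr_b",bot.camera("wrist"))
print(bot.read_clock())
E
cd pics; python3 -c "
import cv2,numpy as np
a=cv2.imread('press_g.png');b=cv2.imread('press_b.png');c=cv2.resize(cv2.imread('wr_b.png'),(320,240))
c=np.vstack([c,np.zeros((80,320,3),np.uint8)]);cv2.imwrite('gb.png',cv2.resize(np.hstack([a,b,c]),(800,200)))"
```

```text
True [0.51687866 0.3071146  0.05651208] [-1.58604391 -0.39486798  7.10232687] 7.85
True [0.57121423 0.31290506 0.05653937] [-2.03932784 -0.68401926  6.20724677] 9.5083
10.1
```

View pics/gb.png

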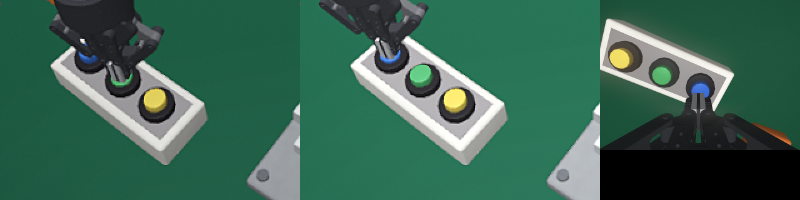

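All three keys stopped at the same hard stop (z = 0.0565) and came back up. Now wrist looks above the fixture and the rod.

```bash
python3 - <<'E'
from h import *
q=list(ori(0))
bot.move_linear([.5713,.3128,.2],speed=.25)
bot.set_gripper(1.0,grasp_force=60)
bot.move_pose([.567,.02,.26],q)
p=pose();im=bot.camera("wrist");save("wr_fix",im)
np.save("p_fix.npy",np.r_[p[0],p[1]]);print(p,proj("wrist",[[.567,.02,.107]],p),bot.read_clock())
bot.move_pose([.5135,-.302,.28],q)
p=pose();im=bot.camera("wrist");save("wr_rod",im)
np.save("p_rod.npy",np.r_[p[0],p[1]]);print(p,proj("wrist",[[.5135,-.302,.148],[.5135,-.302,.055]],p),bot.read_clock())
E
```

```text
(array([0.56704981, 0.02088997, 0.2597734 ]), array([ 7.07299777e-01, -7.06913423e-01, -3.99351497e-04,  5.26741107e-04])) [[314.26557866 216.81101307]] 12.6917
(array([ 0.51398349, -0.30074559,  0.27987599]), array([ 7.07351860e-01, -7.06861145e-01, -5.76822592e-04,  5.79046887e-04])) [[313.55678067 225.35144486]
 [313.76629059 196.25254375]] 13.9833
```

View pics/wr_fix.png

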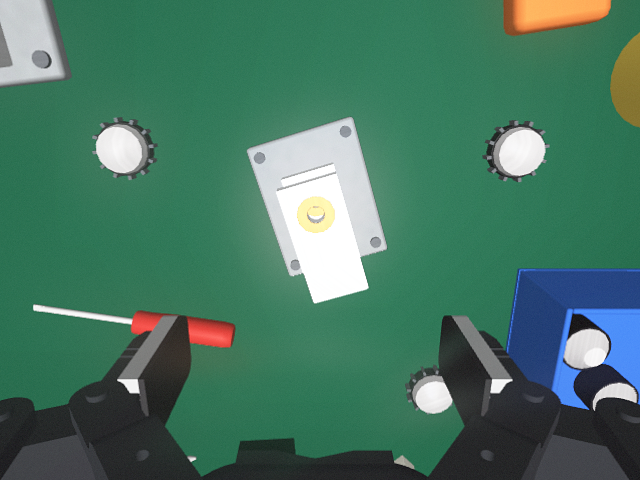

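View pics/wr_rod.png

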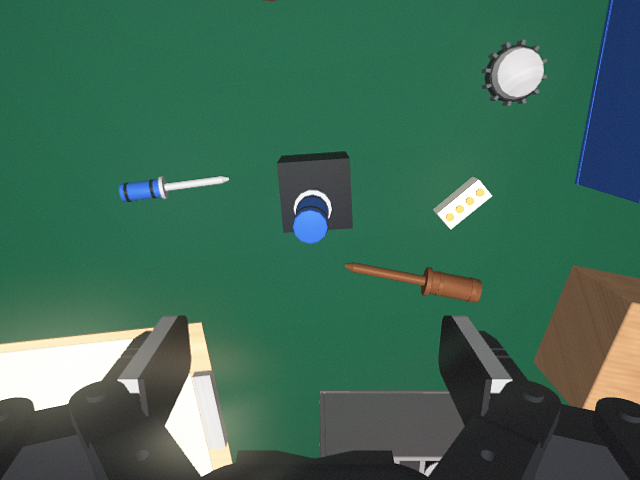

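The top of the rod shows at (310,226) and the holder top at about (315,195), so the rod leans about 2°. The bushing is at (316,214), within 2 mm of the triangulated position. The brown and the small blue rod both lie flat, clear of the gripper. Now the grasp.

```bash
python3 - <<'E'
from h import *
bot.move_linear([.5125,-.302,.20],speed=.2)
bot.move_linear([.5125,-.302,.107],speed=.1)
bot.set_gripper(0.0,grasp_force=80)
print(bot.read_gripper_width(),bot.read_position(),bot.read_ft_force(),bot.read_clock())
bot.move_linear([.5125,-.302,.20],speed=.1)
bot.wait(.1)
p=pose();im=bot.camera("wrist");save("wr_g",im);save("side_g",bot.camera("side"))
np.save("p_g.npy",np.r_[p[0],p[1]]);print(p,proj("wrist",p[0]+np.array([[0,0,-.097],[0,0,-.014]]),p),bot.read_gripper_width(),bot.read_ft_force(),bot.read_clock())
E
```

```text
0.26318142044125115 [ 0.51277644 -0.30212449  0.10736039] [0.07021678 0.27391685 2.56539501] 16.2167
(array([ 0.51200282, -0.30164949,  0.19908655]), array([ 7.07463317e-01, -7.06749711e-01,  5.11585117e-04,  4.89173164e-04])) [[314.5041206  239.56291687]
 [314.24075985 302.43119235]] 0.26269943806850155 [ 0.10854883  1.29878319 -1.43909663] 17.5
```

View pics/wr_g.png

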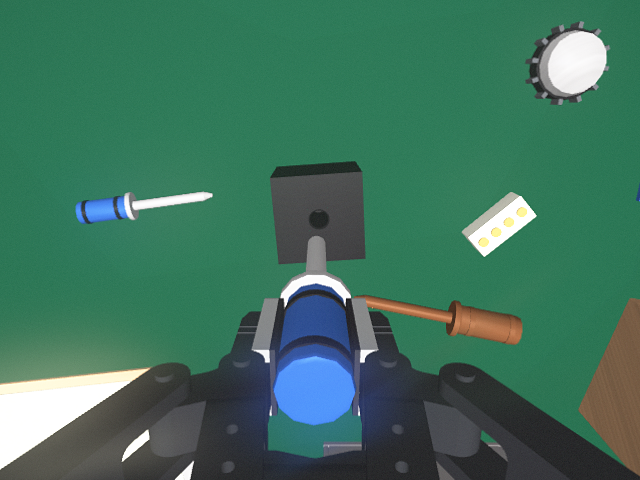

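View pics/side_g.png

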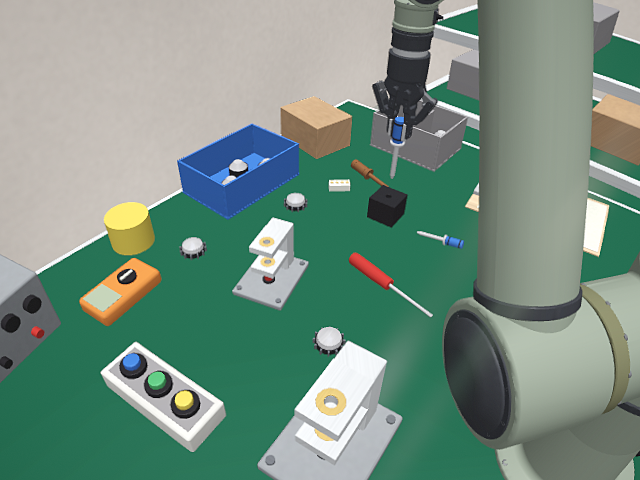

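The rod is gripped, with its tip at about (317,238) and the empty hole at (319,219). I'll zoom in to measure its tilt.

```bash
python3 - <<'E'
from h import *
im=cv2.imread("pics/wr_g.png")[:,:,::-1].copy()
v=np.load("p_g.npy");p=(v[:3],v[3:])
q=p[0]+np.array([[0,0,-.097],[0,0,-.009],[0,0,.041],[0,0,-.014]])
print(proj("wrist",q,p).round(1))
c=cv2.resize(im[225:430,240:390],None,fx=4,fy=4,interpolation=cv2.INTER_CUBIC)[:, :]
save("zoom_g",cv2.resize(im[225:425,245:385],None,fx=3,fy=3,interpolation=cv2.INTER_CUBIC))
print(blobs(im,(100,140,150),(122,255,255),roi=(250,260,130,180))[:2])
E
```

```text
[[314.5 239.6]
 [314.2 308.1]
 [313.9 390.1]
 [314.2 302.4]]
[(5130, [313.6, 385.2], [273, 345, 83, 81])]
```

View pics/zoom_g.png

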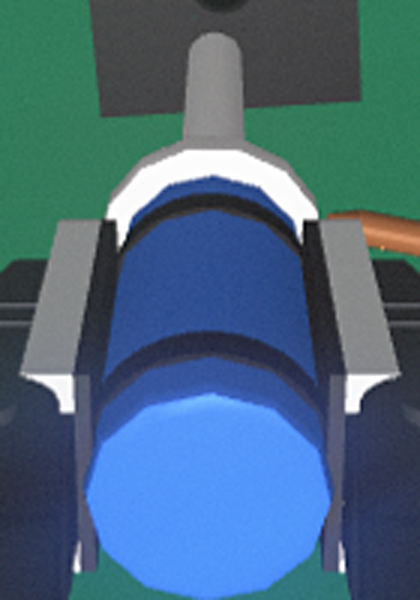

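```bash
python3 - <<'E'
from h import *
q=list(ori(0));b=np.array([.5677,.0205])-[.0011,0]
bot.move_linear([.5125,-.302,.25],speed=.2)
bot.move_pose([*b,.25],q)
bot.move_linear([*b,.216],speed=.1);bot.wait(.2)
p=pose();im=bot.camera("wrist");save("wr_h",im);sd=bot.camera("side");save("side_h",cv2.resize(sd[150:320,200:350],None,fx=3,fy=3,interpolation=cv2.INTER_CUBIC))
tp=bot.camera("top");save("top_h",tp)
np.save("p_h.npy",np.r_[p[0],p[1]]);print(p,proj("wrist",np.array([[*(p[0]+[.0011,0,-.097])],[.5677,.0205,.106]]),p),bot.read_ft_force(),bot.read_clock())
save("zoom_h",cv2.resize(im[120:320,215:415],None,fx=3,fy=3,interpolation=cv2.INTER_CUBIC))
E
```

```text
(array([0.56714504, 0.02027312, 0.21681183]), array([-7.07049087e-01,  7.07164105e-01,  4.03947097e-04,  5.94954608e-04])) [[315.91727246 239.37949177]
 [314.9264838  232.20242051]] [ 0.4090654   0.08711522 -1.76492919] 19.9833
```

View pics/zoom_h.png

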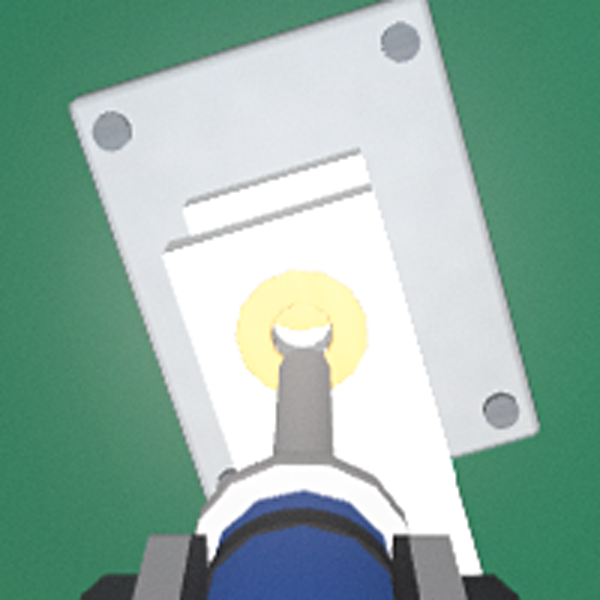

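View pics/side_h.png

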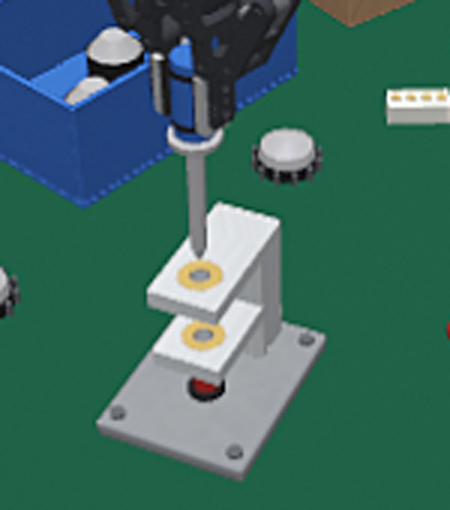

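```bash
python3 - <<'E'
from h import *
b=[.5679,.0208]
print(proj("side",[[*b,.106],[*b,.120],[*b,.058],[*b,.120+.083]]))
print(proj("side",[[b[0]+.001,b[1],.106],[b[0],b[1]+.001,.106]]))
E
```

```text
[[266.276686   241.89316904]
 [265.93129761 235.80248281]
 [267.41950844 261.80427217]
 [263.76680272 196.81147792]]
[[265.86366459 241.6478481 ]
 [265.88140186 242.17735264]]
```

```bash
python3 - <<'E'
from h import *
x,y=.5668,.0208
f0=np.array(bot.read_ft_force())
r=bot.move_linear([x,y,.192],speed=.04,until_force=6);print(r,bot.read_position(),(bot.read_ft_force()-f0).round(2),np.round(bot.read_moment(),3))
if not r:
    r=bot.move_linear([x,y,.162],speed=.04,until_force=6);print(r,bot.read_position(),(bot.read_ft_force()-f0).round(2),np.round(bot.read_moment(),3))
im=bot.camera("wrist");save("zoom_i",cv2.resize(im[120:320,215:415],None,fx=2,fy=2))
sd=bot.camera("side");save("side_i",cv2.resize(sd[180:320,200:350],None,fx=3,fy=3,interpolation=cv2.INTER_CUBIC));print(bot.read_clock())
E
```

```text
False [0.56687846 0.02078757 0.19203892] [ 0.61 -0.36  1.18] [ 0.011  0.002 -0.022]
False [0.56698086 0.02076016 0.16217885] [-1.37  0.24  1.79] [-0.001  0.017 -0.022]
21.7333
```

View pics/side_i.png

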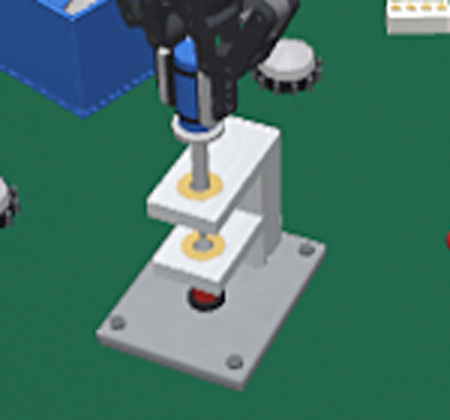

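View pics/zoom_i.png

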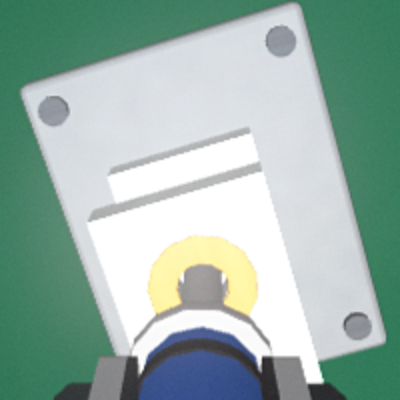

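The tip has passed through the upper bushing and stands over the lower one. I'll push on.

```bash
python3 - <<'E'
from h import *
x,y=.5668,.0208
r=bot.move_linear([x,y,.142],speed=.03,until_force=7);print(r,bot.read_position(),np.round(bot.read_ft_force(),2),np.round(bot.read_moment(),3))
if not r:
    r=bot.move_linear([x,y,.125],speed=.03,until_force=12);print(r,bot.read_position(),np.round(bot.read_ft_force(),2),np.round(bot.read_moment(),3),bot.read_gripper_width())
sd=bot.camera("side");save("side_j",cv2.resize(sd[180:320,200:350],None,fx=3,fy=3,interpolation=cv2.INTER_CUBIC));print(bot.read_clock())
E
```

```text
False [0.56683125 0.02072869 0.14204373] [-0.79  0.62 -1.4 ] [ 0.002 -0.008 -0.012]
False [0.56704317 0.02076335 0.12526383] [ 1.06 -1.46  2.33] [-0.023 -0.096  0.009] 0.2596344103410924
23.3167
```

View pics/side_j.png

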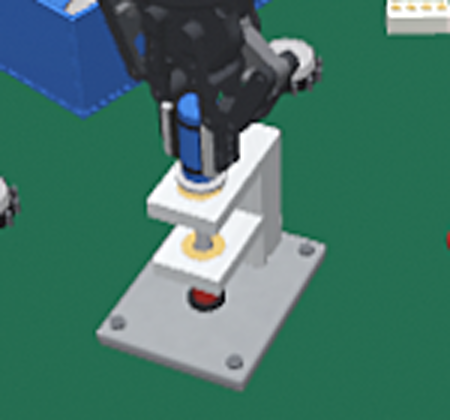

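```bash
python3 - <<'E'
from h import *
x,y=.5668,.0208
r=bot.move_linear([x,y,.1175],speed=.015,until_force=8);print(r,bot.read_position(),np.round(bot.read_ft_force(),2))
bot.wait(.5);print(bot.read_position(),np.round(bot.read_ft_force(),2),np.round(bot.read_moment(),3),bot.read_gripper_width())
im=bot.camera("wrist");save("wr_k",im)
sd=bot.camera("side");save("side_k",cv2.resize(sd[190:320,210:330],None,fx=4,fy=4,interpolation=cv2.INTER_CUBIC));print(bot.read_clock())
E
```

```text
True [0.56715139 0.02082747 0.12066103] [-0.18 -0.11  5.2 ]
[0.56716184 0.02084445 0.12066915] [-0.82 -1.41  5.52] [-0.033  0.204  0.031] 0.26430056637226884
24.3083
```

View pics/side_k.png

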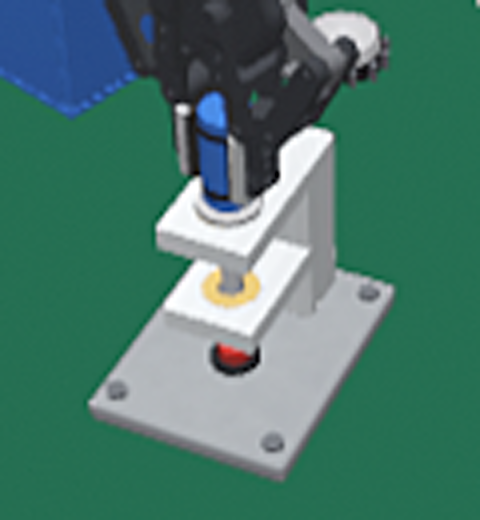

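View pics/wr_k.png

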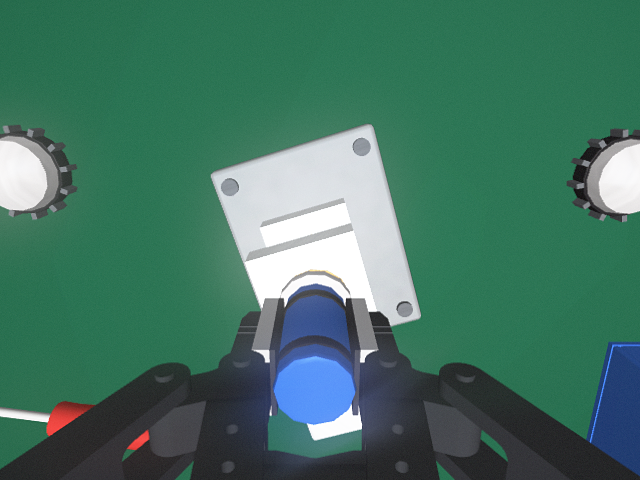

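The collar now sits at the upper bushing, with TCP z at 0.1207 against 0.120 expected. The reading of +5.5 N is about 6.9 N above the free-hanging level, more than the 4.8 N the contact needs at this depth. The rod looks unchanged in the grip. Handing in.

```bash
python3 - <<'E'
from h import *
save("top_end",bot.camera("top"))
print(bot.read_position(),bot.read_ft_force(),bot.read_clock())
bot.close_job()
E
```

```text
[0.56711103 0.02083961 0.12063879] [-0.48129568 -0.32729459  5.47483557] 24.3583
the job is handed in; nothing more can be done
```

View pics/top_end.png

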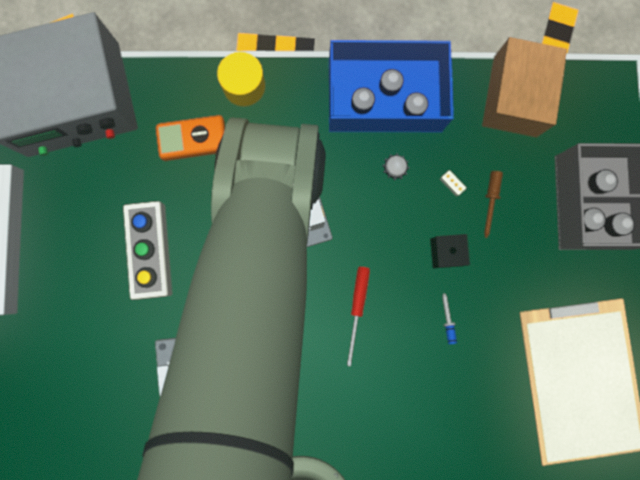

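The job is handed in: all three keys were pressed in order, and the rod is gripped and held down in the fixture. The clock showed 24.4 s of the 64 s allowed.

- **Keys:** I pressed yellow, green and blue in that order, one at a time. Each ended at the same stop (TCP z = 0.0565), with 5.5 to 7.1 N still on it against the 4 N needed. The pictures show yellow and green back up; after blue's release I have only a partly blocked wrist view and the final top view, and nothing looks stuck.
- **Rod:** I took the larger, blue-handled one from the holder and threaded it through both bushings of the 100 x 130 mm fixture. No jam or force stop came before the collar.
- **Hold:** The collar is at the upper bushing, at most about 1 mm off: TCP z is 0.1206 against about 0.120 expected. The upward push of about 6.9 N is more than the 4.8 N needed at that depth. The side view hides most of the red contact, so how far it is pressed is judged from height and force, not seen directly.
- **Bystanders:** Meter, screwdriver, terminal block and the lamps in view have not moved in the last pictures. The arm hides one lamp in the top view, but it shows in the last wrist view.

**Unexpected:** The brown rod and the small blue rod lie differently now than in the first top picture. Their tips have stayed in place and both were already down when the gripper first came near. They seem to have been tipping over at the start. I did not knowingly touch them, but I have no picture of them falling.

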